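# Put the awl back in the tool rack

### The job

The awl, the tool with the stout round handle and the wide flange at its foot, is standing in the dark bored block among other tools. Put it away in the one empty holder of the tool rack, with its spike down through the hole and its flange resting flat on the holder.

Things in the scene. Friction and masses are not known exactly. Their poses are not given: they have to be found in the camera images.
- awl_handle (a point): Middle of the upright awl's wooden handle, on its axis, z up: grasp here. Handle 80 mm tall; round barrel 34 mm across from 26 mm below to 22 mm above this point; at its foot a flat flange, 44 mm across, 9 mm thick, underside 40 mm below this point, resting on the block. Under it a pointed steel spike, 8 mm thick, 60 mm long, in a 16 mm hole: lifts straight out. About 110 g.
- free_hole (a point): Mouth centre of the empty holder's round hole, 26 mm wide, right through the 16 mm thick, 70 mm square holder; its flat top is 85 mm above the bench, free space below. z up, y along the row of three holders 90 mm apart, x across. Empty one: any of the three. Tools in the others rise up to 56 mm above the holders. Rack rail on the -x side, flush with the holders' tops.
- block: Dark fixed wooden block, 70 x 225 mm, 75 mm high; origin at the centre of its underside, z up, y along its row of three holes (y = -75, 0, 75 mm; x = 0). The awl stands in any of them, two thinner-handled tools, rising up to 70 mm above the block, in the others. Free room for fingers on both sides of the row (along x).
Mind the look-alikes: they are no part of the job. What is shaped like the part that bears awl_handle but green is not meant.

How it is judged (in metres and radians):
At the end, for the whole second after the job is handed in: The awl stands upright (within 10 degrees) in the empty holder, spike through the hole, the handle's axis within 14 mm of the hole's axis, and the middle of the handle 40 mm (within 6 mm) above the hole's mouth, that is, the flange resting on the holder (horizontal distance between awl_handle and free_hole below 0.014 m and z of awl_handle in the frame of free_hole between 0.034 and 0.046 m and angle between awl_handle's own z axis and vertical below 0.17 rad); the robot touches nothing.
It also fails if it takes over 40 s, if anything falls off the work surface, if the arm or the gripper's body presses on something with over 40 N, if the wrist force passes 120 N, or if a joint passes its speed limit or range.

### The arm

A 6-joint arm with a two-finger parallel gripper is mounted at the origin on the work surface. World frame = base frame: x ahead of the robot, y to its left, z up, the work surface at z = 0. Lengths are in m, angles in degrees, forces in N, time in s.
With the tool pointing down it reaches from about 0.3 to 0.75 m from the base axis. Payload 8.5 kg.
Tool frame: the origin (TCP) lies on the centre line of the jaws, within the pads' length; the fingertips stand 14 mm ahead of it and the grasp point (between the pads) lies 5 mm behind it; z points along the fingers, x is the direction in which the jaws open and shut, and the axes are right-handed (so a half turn about z gives the same grasp; the last joint's range is limited). The gripper opens to 85 mm and grips with 20 to 120 N. Pads are 22 mm wide; open, the fingers measure 114 mm over their backs; the gripper's body (76 mm by 85 mm) begins 54 mm behind the grasp point. The pads swing forward as they close: fully open they stand 13 mm farther back than shut.
Start: joints at [-83.726, 21.807, 74.336, -0, 83.858, -12.336], TCP at [0.176, -0.521, 0.245] pointing down, gripper open.
Joint ranges: [-178.18, 178.18], [-50.72, 133.34], [12.68, 142.11], [-81.47, 261.47], [9.98, 163.14], [-165.26, 165.26]. Speed limits (degrees/s): [136.94, 136.94, 180, 180, 180, 180].

### API

Orientations are given as a 3x3 rotation matrix whose columns are the frame's x, y, z axes.
In Python, from rig import * gives the robot as it stands.
- The arm moves only by the shell command python3 -m crank 'ROWS' [FORCE]. ROWS is JSON, one flat list of numbers, 7 for each row, row after row: the turn, a rotation vector about the world's x, y, z in rad, then the shift along the world's x, y, z in m, then the opening in per cent of the stroke, from 0 (shut) to 100 (fully open). A call has 1 to 20 rows; each row shifts and turns the commanded pose from where the row before left it; what a row does not reach is not made up. A row lasts 1/10 s, in which the tool goes at most 50 mm and 8.59 degrees, less where a joint would pass 70% of its speed; a pose out of reach is approached as far as the arm can. A call is refused whole if a number of a shift passes 0.05 or a number of a turn 0.15, either way. A call with a gripper value outside its range is refused whole. The fingers move at their own pace and stop on an object; FORCE is the grip in N (left out, the last holds). Time passes only in rows, so rows that do not move let the fingers close. It gives the time, the measured TCP pose, the force and the opening at its end, in the units of the state.
- observe(): the state, without advancing time (a new reading comes with each control period).
- get_image(name): name is "scene" or "top" or "wrist"; returns a dict with "frame" (480x640x3 uint8, red, green, blue), "fov_y" (degrees; the focal length in pixels is half the picture's height over the tangent of half this angle, whatever the lens; pixels are square), "cx", "cy" (the principal point, pixels), "k1" (the pictures are not rectified: a ray, as slopes to the right and down, at radius r is drawn at 1 + k1 r^2 times it, then the intrinsics apply), "world_to_cam" (4x4, takes a point from world to camera coordinates). Camera axes: x right, y up, looking along -z (the intrinsics and any distortion apply to the point x, -y, -z); pixel columns grow to the right and rows downward; lengths in m; the calibration is good to about 2 mm. A picture is of the moment at which its call begins. There is no depth.
- close_job(): hands the job in, once; it reports no verdict.
The state is a dict: "time_s": time; "q": joint angles; "qvel": joint speeds; "joint_efforts": joint torques, N m; "position": TCP position; "tool_rot": TCP orientation; "ft_force": force on the tool from outside, world axes, zero at the start; "wrist_torque": the same for the moment, N m; "grip_width": finger opening in m.
Only numpy, scipy, OpenCV 4.12 (cv2) and the standard library are available. Lean on these libraries where they do the work, as an engineer would, in place of code of your own. Each camera call takes 0.05 s, during which the arm holds its last target. There are 200 camera calls.

## Working session

There is one attempt and no reset: what is moved stays moved. The work goes in short steps, Python scripts to look and compute and a shell command to move; the robot and the scene stay as the last step left them, time stands still between calls to the robot, and variables do not carry over. Pictures are saved under pics/ and viewed, about 8 in all and at most 12, crops included, and the job is handed in when it is done.

```bash
mkdir -p pics
cat > h.py <<'E'
from rig import *
import numpy as np, cv2, pickle
def snap(n,f):
    d=get_image(n); cv2.imwrite(f'pics/{f}.png',d['frame'][:,:,::-1]); pickle.dump(d,open(f'pics/{f}.pkl','wb')); return d
def load(f): return pickle.load(open(f'pics/{f}.pkl','rb'))
def K(d):
    f=240/np.tan(np.radians(d['fov_y'])/2); return np.array([[f,0,d['cx']],[0,f,d['cy']],[0,0,1]]),np.array([d['k1'],0,0,0,0.])
F=np.diag([1,-1,-1])
def proj(d,P):
    k,D=K(d); M=np.array(d['world_to_cam']); R=F@M[:3,:3]; t=F@M[:3,3]
    return cv2.projectPoints(np.array(P,float).reshape(-1,3),cv2.Rodrigues(R)[0],t,k,D)[0][:,0]
def ray(d,u,v):
    k,D=K(d); p=cv2.undistortPoints(np.array([[[u,v]]],float),k,D)[0,0]
    M=np.array(d['world_to_cam']); R=F@M[:3,:3]; t=F@M[:3,3]
    return -R.T@t, R.T@np.array([p[0],p[1],1])
def at(d,u,v,z):
    c,r=ray(d,u,v); return c+r*(z-c[2])/r[2]
def tri(*obs):
    A=0;b=0
    for d,u,v in obs:
        c,r=ray(d,u,v); r/=np.linalg.norm(r); Q=np.eye(3)-np.outer(r,r); A=A+Q;b=b+Q@c
    return np.linalg.solve(A,b)
E
python3 - <<'E'
from h import *
for n in ['scene','top']:
    d=snap(n,n+'0'); print(n,ray(d,320,240),d['fov_y'],d['k1'])
a=np.hstack([cv2.imread('pics/scene0.png'),cv2.imread('pics/top0.png')])
print(observe())
E
```

```text
scene (array([ 0.91846945, -0.23864302,  0.9163024 ]), array([-0.46429048,  0.28200686, -0.83970949])) 46.32156952693891 -0.07802163438060002
top (array([0.36407759, 0.01774997, 0.96643768]), array([ 0.13221107,  0.00987939, -0.99137829])) 43.461912373485845 -0.07033873187774099
{'time_s': 0.1, 'q': array([-8.37279787e+01,  2.18373144e+01,  7.43769527e+01, -1.15069023e-03,
        8.38582544e+01, -1.23369039e+01]), 'qvel': array([-0.06645982, -0.18154287, -0.05350548,  0.01396961, -0.02414654,
        0.09531811]), 'joint_efforts': array([ 3.51695293e-03, -4.49221873e+01, -2.31654149e+01, -1.50005126e-04,
        3.63717474e-03, -3.19156209e-05]), 'position': array([ 0.17546591, -0.5210166 ,  0.24479214]), 'tool_rot': array([[ 3.19108893e-01, -9.47718043e-01, -1.58129078e-04],
       [-9.47717244e-01, -3.19108834e-01,  1.25598052e-03],
       [-1.24077579e-03, -2.50932900e-04, -9.99999199e-01]]), 'ft_force': array([ 0.1056922 ,  0.57479266, -0.07209114]), 'wrist_torque': array([0.03616233, 0.01118709, 0.04831221]), 'grip_width': 0.08551178882066217}
```

View pics/scene0.png

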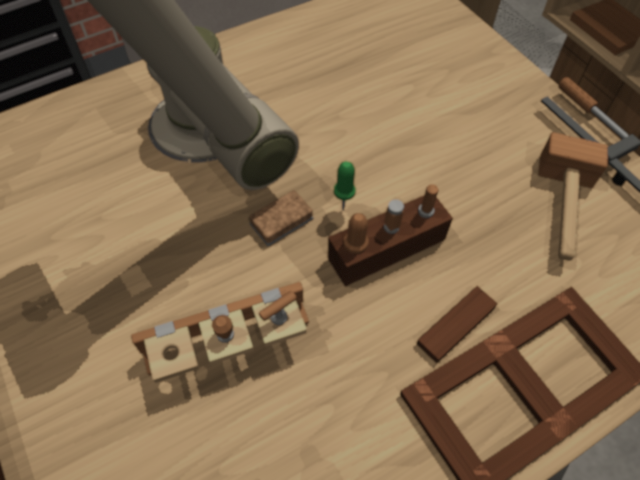

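View pics/top0.png

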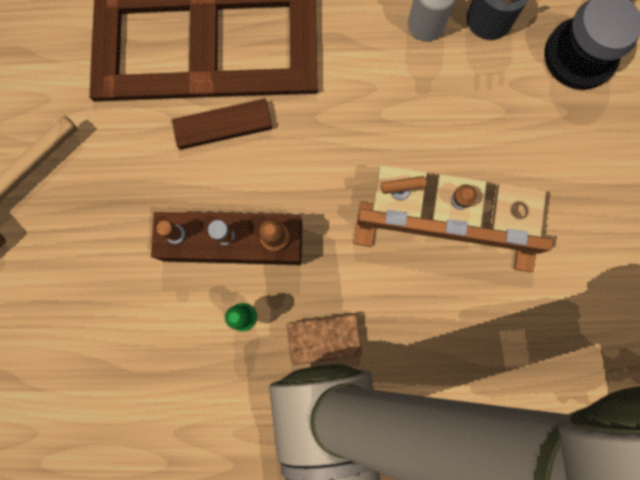

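Scene: the block holds a stout brown handle at (357,230), a grey-topped tool at (394,215) and a thin brown one at (430,200). The green look-alike stands free at (345,180). In top these are at (273,235), (218,230), (165,230) and (240,317). In the rack, the empty hole is at scene (171,351), top (520,210); the middle and far holders are taken. My choice is the stout brown handle, to be checked in a crop.

Run:
```python
from h import *
s=cv2.imread('pics/scene0.png');t=cv2.imread('pics/top0.png')
def c(im,x,y,w,h,k): return cv2.resize(im[y:y+h,x:x+w],(w*k,h*k),interpolation=cv2.INTER_CUBIC)
a=np.vstack([np.hstack([c(s,310,180,100,75,4),c(s,130,315,100,75,4)]),np.hstack([c(t,230,200,100,75,4),c(t,470,175,100,75,4)])])
cv2.imwrite('pics/crop1.png',a)
```

```text
(no output)
```

View pics/crop1.png

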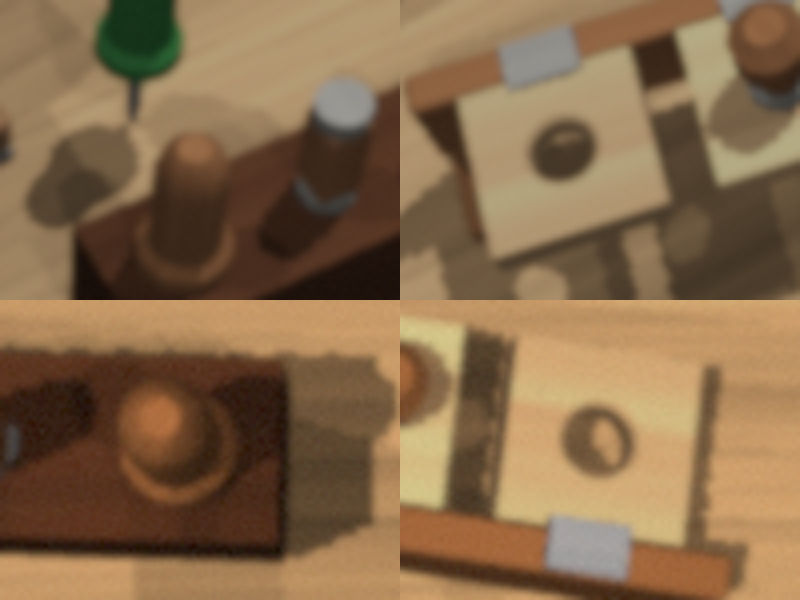

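The crop confirms it: a stout brown handle with a wide flange on the block's end hole, and an empty bored holder. Hole at scene (170.8,352.5) and top (519.5,210); flange at scene (356,240) and top (275,235.8).

Run:
```python
from h import *
s=load('scene0');t=load('top0')
for n,a,b,z in [('hole',(170.8,352.5),(519.5,210),.085),('awl',(356,240),(275,235.8),.082)]:
    print(n,at(s,*a,z),at(t,*b,z),tri((s,*a),(t,*b)))
print('handle top',tri((s,357.5,217),(t,271,228)))
print('block edges',at(t,153,212,.075),at(t,302,213,.075),at(t,153,259,.075),at(t,301,262,.075))
print('rack', at(t,357,205+6,.085),at(t,552,240,.085))
print('M',proj(t,[[.5,.1,.08],[.5,-.2,.08]]), observe()['position'])
w=snap('wrist','w0')
```

```text
hole [ 0.52317662 -0.26946443  0.085     ] [ 0.52022237 -0.27036942  0.085     ] [ 0.52114654 -0.27047276  0.08177153]
awl [0.4890875  0.09681204 0.082     ] [0.48975248 0.09332408 0.082     ] [0.48999664 0.09436615 0.08475341]
handle top [0.49022647 0.09276269 0.15670629]
block edges [0.53142924 0.28009392 0.075     ] [0.52449198 0.05288799 0.075     ] [0.45943827 0.27885525 0.075     ] [0.4505477  0.05553922 0.075     ]
rack [ 0.52386129 -0.02921274  0.085     ] [ 0.47434946 -0.31584899  0.085     ]
M [[270.58957131 229.28541787]
 [472.22964479 224.97035988]] [ 0.17546591 -0.5210166   0.24479214]
```

```bash
python3 -m crank '[0,0,0.067,0.0175,0.034,0,100,0,0,0.067,0.0175,0.034,0,100,0,0,0.067,0.0175,0.034,0,100,0,0,0.067,0.0175,0.034,0,100,0,0,0.067,0.0175,0.034,0,100,0,0,0.067,0.0175,0.034,0,100,0,0,0.067,0.0175,0.034,0,100,0,0,0.067,0.0175,0.034,0,100,0,0,0.067,0.0175,0.034,0,100,0,0,0.067,0.0175,0.034,0,100,0,0,0.067,0.0175,0.034,0,100,0,0,0.067,0.0175,0.034,0,100,0,0,0.067,0.0175,0.034,0,100,0,0,0.067,0.0175,0.034,0,100,0,0,0.067,0.0175,0.034,0,100,0,0,0.067,0.0175,0.034,0,100,0,0,0.067,0.0175,0.034,0,100,0,0,0.067,0.0175,0.034,0,100,0,0,0,0,0,0,100,0,0,0,0,0,0,100]'
python3 - <<'E'
from h import *
d=snap('wrist','w1');o=observe();print(o['position'],o['tool_rot'].round(3),proj(d,[[.49,.094,.155],[.49,.094,.084]]))
E
```

```text
time_s: 2.15
position: [0.4903, 0.0912, 0.2449]
tool_rot: [[0.999, -0.039, -0.001], [-0.039, -0.999, -0.0], [-0.001, 0.0, -1.0]]
ft_force: [-0.0, 0.4, 0.4]
grip_width: 0.085
[0.49016076 0.09052633 0.24503513] [[ 0.999 -0.04  -0.001]
 [-0.04  -0.999 -0.   ]
 [-0.001  0.    -1.   ]] [[317.16504952 247.60149881]
 [317.35337976 219.15672483]]
```

View pics/w1.png

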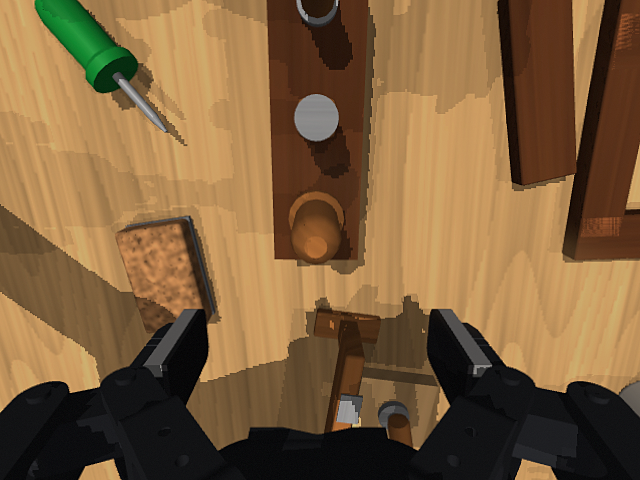

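The wrist view shows the awl's handle top at (316,246) and its flange centre at (316.5,218). Both match the predicted (317,248) and (317,219), so I shift y by 4 mm, descend and grip.

```bash
python3 -m crank '[0,0,0,0,0.004,0,100,0,0,0,0,0,-0.03,100,0,0,0,0,0,-0.03,100,0,0,0,0,0,-0.03,100,0,0,0,0,0,-0.03,100,0,0,0,0,0,-0.014,100,0,0,0,0,0,0,100,0,0,0,0,0,0,0,0,0,0,0,0,0,0,0,0,0,0,0,0,0,0,0,0,0,0,0,0,0,0,0,0,0,0,0,0,0,0,0,0,0,0,0,0,0,0,0,0,0,0,0,0]' 60
```

```text
validation failed for argument at $...
```

```bash
python3 -m crank '[0,0,0,0,0.004,0,100, 0,0,0,0,0,-0.03,100, 0,0,0,0,0,-0.03,100, 0,0,0,0,0,-0.03,100, 0,0,0,0,0,-0.03,100, 0,0,0,0,0,-0.014,100, 0,0,0,0,0,0,100, 0,0,0,0,0,0,0, 0,0,0,0,0,0,0, 0,0,0,0,0,0,0, 0,0,0,0,0,0,0, 0,0,0,0,0,0,0, 0,0,0,0,0,0,0, 0,0,0,0,0,0,0, 0,0,0,0,0,0,0]' 60
```

```text
time_s: 3.7
position: [0.4907, 0.0947, 0.1123]
tool_rot: [[0.999, -0.04, 0.001], [-0.04, -0.999, -0.0], [0.001, 0.0, -1.0]]
ft_force: [-2.4, -0.8, 5.7]
grip_width: 0.0327
```

```bash
python3 -m crank '[0,0,0,0,0,0.01,0, 0,0,0,0,0,0.02,0, 0,0,0,0,0,0.02,0, 0,0,0,0,0,0.02,0, 0,0,0,0,0,0.02,0, 0,0,0,0,0,0.02,0, 0,0,0,0,0,0.02,0, 0,0,0,0,0,0.02,0, 0,0,0,0,0,0.01,0, 0,0,0,0,0,0,0]'
python3 - <<'E'
from h import *
d=snap('scene','s2');print(observe()['grip_width'])
im=d['frame'][60:300,220:460,::-1]; cv2.imwrite('pics/s2c.png',cv2.resize(im,None,fx=2.4,fy=2.4))
E
```

```text
time_s: 4.7
position: [0.4907, 0.0948, 0.2726]
tool_rot: [[0.999, -0.04, 0.003], [-0.04, -0.999, -0.0], [0.003, 0.0, -1.0]]
ft_force: [0.4, -0.8, -1.6]
grip_width: 0.0327
0.03259323357091721
```

View pics/s2c.png

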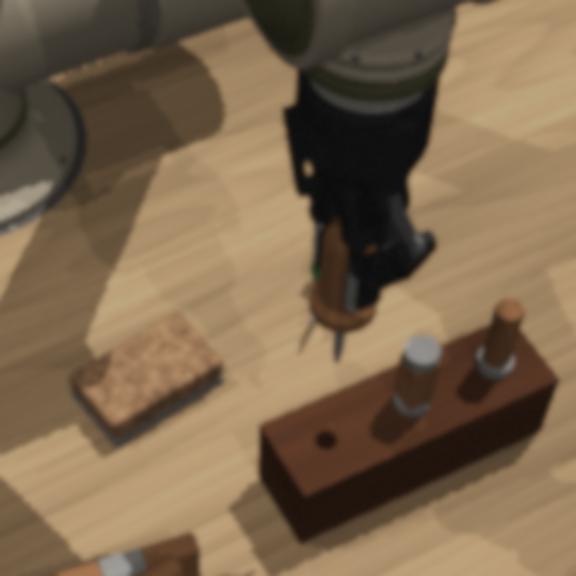

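The crop shows the awl lifted upright in the jaws and its block hole empty at crop (326,440). Next I move above the empty holder.

```bash
python3 -m crank '[0,0,-0.01,0.0026,-0.01,0,0, 0,0,-0.01,0.0026,-0.02,0,0, 0,0,-0.01,0.0026,-0.03,0,0, 0,0,-0.01,0.0026,-0.03,0,0, 0,0,-0.01,0.0026,-0.03,0,0, 0,0,-0.01,0.0026,-0.03,0,0, 0,0,-0.01,0.0026,-0.03,0,0, 0,0,-0.01,0.0026,-0.03,0,0, 0,0,-0.01,0.0026,-0.03,0,0, 0,0,-0.01,0.0026,-0.03,0,0, 0,0,-0.01,0.0026,-0.03,0,0, 0,0,-0.01,0.0026,-0.03,0,0, 0,0,-0.01,0,-0.02,0,0, 0,0,0,0,-0.01,0,0, 0,0,0,0,-0.005,0,0, 0,0,0,0,0,0,0, 0,0,0,0,0,0,0]'
python3 - <<'E'
from h import *
d=snap('scene','s3');snap('top','t3');w=snap('wrist','w3')
p=observe()['position'];print(p,observe()['grip_width'])
h=[.5212,-.2703,.085]
print('hole px',proj(w,[h]),proj(d,[h]),'tip/flange px',proj(d,[p-[0,0,.098],p-[0,0,.038]]),proj(w,[p-[0,0,.098],p-[0,0,.038]]))
im=d['frame'][220:420,70:270,::-1]; a=cv2.resize(im,(400,400),interpolation=cv2.INTER_CUBIC)
b=cv2.resize(w['frame'][:,120:520,::-1],(400,480))
cv2.imwrite('pics/c3.png',np.hstack([np.pad(a,((0,80),(0,0),(0,0))),b]))
E
```

```text
time_s: 6.45
position: [0.5218, -0.2693, 0.2715]
tool_rot: [[0.986, -0.168, 0.0], [-0.168, -0.986, 0.0], [0.0, -0.0, -1.0]]
ft_force: [-0.4, 0.1, -2.1]
grip_width: 0.0327
[ 0.5218022  -0.26940428  0.27158373] 0.03269818304786801
hole px [[316.97103131 216.25875246]] [[169.82729469 351.7208965 ]] tip/flange px [[157.11766661 328.83180508]
 [146.57779421 310.67433678]] [[317.48765039 247.90204421]
 [317.48596955 287.45665299]]
```

View pics/c3.png

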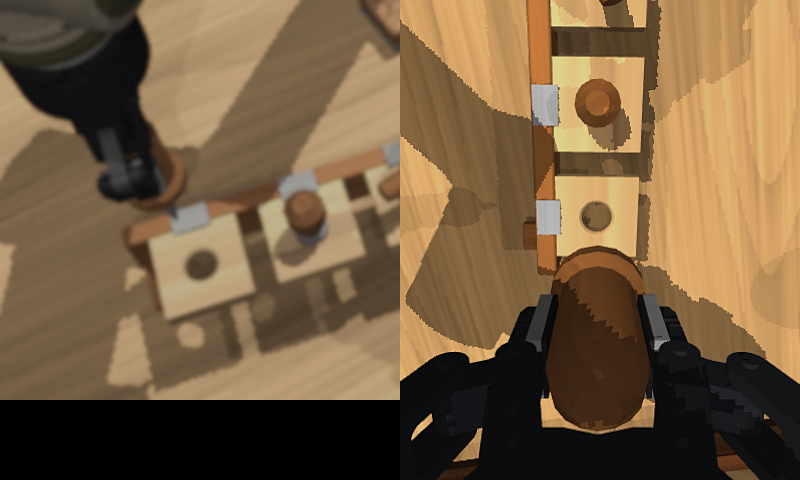

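Wrist picture: the hole is at (317,217), predicted (317,216), and the holder is square to the jaws. Scene: the spike tip is at about (158,326.5), predicted (157,329), so it's aligned to about 3 mm against a 9 mm margin. Lowering now.

```bash
python3 -m crank '[0,0,0,-0.0005,-0.001,-0.01,0, 0,0,0,0,0,-0.02,0, 0,0,0,0,0,-0.02,0, 0,0,0,0,0,-0.015,0, 0,0,0,0,0,-0.01,0, 0,0,0,0,0,-0.01,0, 0,0,0,0,0,-0.01,0, 0,0,0,0,0,-0.01,0, 0,0,0,0,0,-0.01,0, 0,0,0,0,0,-0.01,0, 0,0,0,0,0,-0.01,0, 0,0,0,0,0,0,0]'
python3 -m crank '[0,0,0,0,0,-0.004,0, 0,0,0,0,0,-0.003,0, 0,0,0,0,0,-0.002,0, 0,0,0,0,0,0,0]'
```

```text
time_s: 7.8
position: [0.5207, -0.2709, 0.1347]
tool_rot: [[0.986, -0.169, -0.002], [-0.169, -0.986, 0.002], [-0.002, -0.001, -1.0]]
ft_force: [-0.2, 0.4, -0.9]
grip_width: 0.0327
time_s: 8.2
position: [0.5212, -0.2712, 0.1272]
tool_rot: [[0.986, -0.169, -0.0], [-0.169, -0.986, 0.0], [-0.0, -0.0, -1.0]]
ft_force: [-0.0, 0.1, -1.3]
grip_width: 0.0329
```

Free so far. I go down in 1 mm steps until contact shows.

```bash
python3 -m crank '[0,0,0,0,0,-0.001,0, 0,0,0,0,0,-0.001,0, 0,0,0,0,0,-0.001,0, 0,0,0,0,0,0,0]'
python3 -m crank '[0,0,0,0,0,-0.001,0, 0,0,0,0,0,0,0]'
python3 -m crank '[0,0,0,0,0,-0.001,0, 0,0,0,0,0,0,0]'
```

```text
time_s: 8.6
position: [0.5211, -0.2712, 0.1242]
tool_rot: [[0.986, -0.169, -0.0], [-0.169, -0.986, 0.0], [-0.0, -0.0, -1.0]]
ft_force: [0.4, -0.4, -1.3]
grip_width: 0.0326
time_s: 8.8
position: [0.5212, -0.2712, 0.1232]
tool_rot: [[0.986, -0.169, -0.0], [-0.169, -0.986, 0.0], [-0.0, -0.0, -1.0]]
ft_force: [-0.6, 0.1, -2.0]
grip_width: 0.0325
time_s: 9.0
position: [0.5212, -0.2713, 0.1224]
tool_rot: [[0.986, -0.169, 0.0], [-0.169, -0.986, -0.0], [0.0, 0.0, -1.0]]
ft_force: [0.3, 0.0, -0.3]
grip_width: 0.0326
```

```bash
python3 -m crank '[0,0,0,0,0,-0.0005,0, 0,0,0,0,0,0,0]'
python3 -m crank '[0,0,0,0,0,0,20, 0,0,0,0,0,0,60, 0,0,0,0,0,0,100, 0,0,0,0,0,0,100, 0,0,0,0,0,0,100, 0,0,0,0,0,0,100]'
python3 -m crank '[0,0,0,0,0,0.01,100, 0,0,0,0,0,0.03,100, 0,0,0,0,0,0.03,100, 0,0,0,0,0,0.03,100, 0,0,0,0,0,0.03,100, 0,0,0,0,0,0.02,100, 0,0,0,0,0,0,100]'
python3 - <<'E'
from h import *
d=snap('scene','s4');w=snap('wrist','w4')
h=np.array([.5212,-.2703,.085])
P=[h,h+[0,0,.009],h+[0,0,.08]]
print(proj(d,P),proj(w,P))
a=cv2.resize(d['frame'][270:420,90:240,::-1],(400,400),interpolation=cv2.INTER_CUBIC)
b=w['frame'][40:440,120:520,::-1]
cv2.imwrite('pics/c4.png',np.hstack([a,b]))
E
```

```text
time_s: 9.2
position: [0.5212, -0.2713, 0.1223]
tool_rot: [[0.986, -0.169, 0.0], [-0.169, -0.986, -0.0], [0.0, 0.0, -1.0]]
ft_force: [-2.3, 1.3, 4.7]
grip_width: 0.0323
time_s: 9.8
position: [0.5212, -0.2712, 0.1217]
tool_rot: [[0.986, -0.169, -0.0], [-0.169, -0.986, 0.0], [-0.0, -0.0, -1.0]]
ft_force: [0.3, 0.5, -0.5]
grip_width: 0.0854
time_s: 10.5
position: [0.5218, -0.2717, 0.2755]
tool_rot: [[0.986, -0.169, 0.005], [-0.169, -0.986, -0.004], [0.006, 0.003, -1.0]]
ft_force: [0.2, 0.9, 0.2]
grip_width: 0.0856
[[169.82729469 351.7208965 ]
 [168.56531155 349.57262513]
 [157.7944518  331.19151421]] [[316.57027819 213.14546497]
 [316.57086994 215.62237354]
 [316.57690619 241.16992847]]
```

View pics/c4.png

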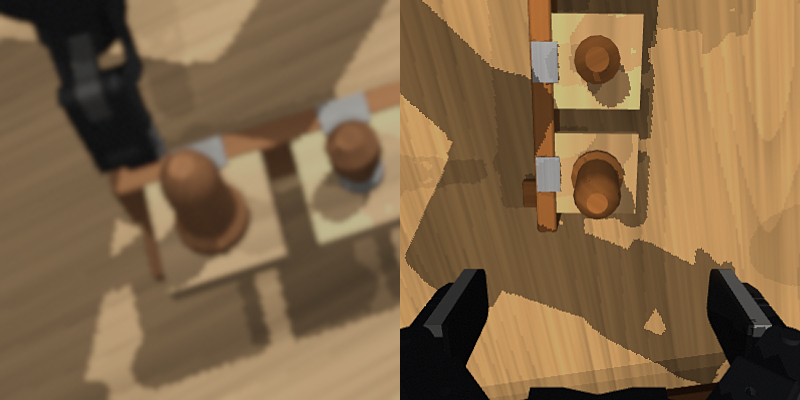

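The awl stands upright in the holder. In the wrist image its flange is at about (318,216), predicted (317,216), and its top at about (317,243), predicted (317,241). The gripper is clear, so I hand in.

```bash
python3 -c "
from rig import *
print(close_job())"
```

```text
the job is handed in; nothing more can be done
None
```

The awl is now in the one empty holder of the tool rack, and I handed the job in at about 10.6 s on the clock. I took it from the end hole of the dark block and carried it over the rack. I lowered it until the wrist force showed light contact (about 5 N), then opened the jaws and backed off about 150 mm.

The last wrist and scene pictures show it upright with its flange on the holder. In the wrist picture its flange and top lie within about 2 px (1–2 mm) of where they should be for a centred, upright awl. The gripper was clear of everything.

No check failed. One move command was refused for a miscounted row; nothing moved, and I sent it again correctly.

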